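Mount the green jade ball on its display stand

ROBOT

A 7-joint arm with a two-finger parallel gripper is mounted at the origin on the work surface. World frame = base frame: x ahead of the robot, y to its left, z up, the work surface at z = 0. Lengths are in m, angles in rad, forces in N, time in s.
With the tool pointing down it reaches from about 0.4 to 0.875 m from the base axis. Payload 6.5 kg.
Tool frame: the origin (TCP) lies between the finger pads; the fingertips stand 19 mm ahead of it and the grasp point (between the pads) is the TCP; z points along the fingers, y is the line along which they close (so a half turn about z gives the same grasp; the last joint's range is limited). The gripper opens to 85 mm and grips with 20 to 120 N. Pads are 22 mm wide; open, the fingers measure 114 mm over their backs; the gripper's body (76 mm by 85 mm) begins 54 mm behind the grasp point. The pads swing forward as they close: fully open they stand 13 mm farther back than shut.
Start: joints at [-1.34, 0.536, -0.004, 1.538, 0.003, 1.067, -0.071], TCP at [0.19, 0.622, 0.25] pointing down, gripper open.
Joint ranges: [-2.7, 2.7], [-0.37, 2.16], [-1.27, 1.26], [0.24, 2.4], [-1.31, 4.45], [0.19, 1.91], [-2.76, 2.76]. Speed limits (rad/s): [2.39, 2.39, 3.14, 3.14, 3.14, 3.14, 3.14].

INTERFACE

Orientations are given as a rotation vector (axis times angle).
In Python, from rig import ctrl, imaging gives the robot as it stands. The module is installed in compiled form; this text tells all that it offers.
- The arm moves only by the tool carry_out, never from a script. Its argument "increments" is text: rows parted by semicolons, each of 7 numbers parted by spaces: the shift along the world's x, y, z in cm, then the turn, a rotation vector about the world's x, y, z in degrees, then the closure, from -1 (fully open) to 1 (shut). A call has 1 to 12 rows; each row is the pose to reach, as a shift and turn from the pose commanded when the call began; what a row does not reach only later rows make up. A row lasts 1/12 s, in which the tool goes at most 41.7 mm and 7.16 degrees, less where a joint would pass 70% of its speed; a pose out of reach is approached as far as the arm can. A call with a gripper value outside its range is refused whole. The fingers move at their own pace and stop on an object; the grip force is fixed at half the most. Time passes only in rows, so rows that repeat a pose let the fingers close. It gives the time, the measured TCP pose, the force, the opening and the grip force at its end, in the units of the state.
- ctrl.sense(): the state, without advancing time (a new reading comes with each control period).
- imaging.camera(name): name is "scene" or "top"; returns a dict with "pixels" (384x512x3 uint8, red, green, blue), "range_z" (384x512 float32, m along the optical axis (not along the pixel's ray), 0 where there is no reading), "camera_matrix" (3x3 intrinsics, pixels), "dist" ([k1, k2, p1, p2, k3] as OpenCV has them; the pictures are not rectified), "view" (4x4, takes a point from world to camera coordinates). Camera axes: x right, y down, z forward; pixel columns grow to the right and rows downward; lengths in m; the calibration is good to about 2 mm. A picture is of the moment at which its call begins.
- ctrl.sign_off(): hands the job in; it is judged then, once.
The state is a dict: "clock": time; "joints": joint angles; "joint_vel": joint speeds; "joint_torque": joint torques, N m; "tcp_pos": TCP position; "tool_rot": TCP orientation; "force": force on the tool from outside, world axes, zero at the start; "torque": the same for the moment, N m; "grip_width": finger opening in m; "gripper_force": force on a finger pad.
Only numpy, scipy, OpenCV 4.12 (cv2) and the standard library are available. Lean on these libraries where they do the work, as an engineer would, in place of code of your own. Each camera call takes 0.05 s, during which the arm holds its last target. There are 200 camera calls.

TASK

Stand the lying display stand upright on the bench by lifting its head end while the edge of its heavy plinth pivots on the bench (do not lift the plinth clear of the bench). Then lift the upper tray off the stock box and set it down level on the bench, take the green openwork ball out of the box and set it gently in the dish on top of the stand, never on the bench, and stack the tray squarely back on the box. Leave the white ball in its nest and the stone, bur rack and file where they are.

Things in the scene. Friction and masses are not known exactly. Their poses are not given: they have to be found in the camera images.
- stand: Display stand, 170 mm tall, 0.5 kg, loose, lying at the start: stone plinth 76 x 76 x 18 mm, red-brown column (waist 26 mm), bulbous head, 40 mm thick at its middle, 140 mm above the foot: grip there. Origin: centre of the underside; z up the column (lying: 7 degrees below level), x down while it lies. Mass centre 33 mm up: bottom-heavy, it turns by itself between the fingers (best 20 to 40 N)
- stand_heel (a point): Middle of the plinth's lower edge on the side on which the stand lies (38 mm from the body's origin along its +x, at foot level). The stand pivots about this edge as it is raised; it stays on the bench or within 2 mm of it. The edge runs along the stand's y. Once standing, the foot's centre lies 38 mm from it, on the side away from where the head lay.
- stand_dish (a point): Centre of the stand's head at rim level, 170 mm from the foot's centre along the stand's z. The rim is 37 mm across outside and 27 mm inside, around a recess 8 mm deep; a seated ball has its centre 26 mm above this point.
- green_ball: Dark green jade openwork ball, diameter 58 mm, 0.16 kg, loose. Origin: its centre; the axes mean nothing. At the start it rests in one of the box's two nests, its centre 42 mm above the box's underside and its top 3 mm under the rim.
- white_ball: Cream-white ball of the same size, 58 mm, in the other nest of the box; it stays there. Origin: its centre.
- box: Lower wooden stock box, 198 (x) x 138 (y) x 74 mm, walls 10 mm, 1.6 kg, loose. Origin: centre of its underside. A foam pad inside (top 18 mm above the underside) has two round nests 32 mm across at x = -45 and +45 mm on the centre line. Inside it is 118 mm wide along y: a ball has 30 mm free on both y sides.
- tray: Upper pale wooden tray, 198 (x) x 138 (y) mm, walls 34 mm high, 0.4 kg, loose, stone pieces fixed in it. Origin: centre of its underside. A carrying bar along x over its middle: 108 mm long, 14 mm thick, 76 to 100 mm above the underside, on two posts 46 mm from the centre. It starts on the box's rim, 74 mm above the box's origin; no lip: it rests flat, edges in line; either way round is right
- rough_stone: Bystander: rough grey-brown lump of jade about 80 x 58 x 44 mm, loose. Origin: centre of its underside.
- bur_rack: Bystander: wooden block 52 x 120 x 26 mm with ten small burs standing in it, 60 mm high in all, loose. Origin: centre of its underside.
- file: Bystander: small flat file with a pale wooden handle, lying along its x from -75 mm (handle end) to +79 mm, 22 mm wide and high at the handle, loose. Origin: on the bench, under its middle.
Mind the look-alikes: they are no part of the job. What is shaped like the tray but orange or turquoise is not meant.

How it is judged:
On the way, in this order (a step that is already met when the one before it is completed fails the run):
1. the stand has been raised and stands upright on the bench (angle between stand's own z axis and vertical below 0.06 rad and height (world z) of stand below 0.006 m and linear speed of stand below 0.05 m/s), for 0.2 s.
2. the upper tray stands level on the bench, set aside (height (world z) of tray below 0.006 m and angle between tray's own z axis and vertical below 0.05 rad and linear speed of tray below 0.03 m/s), for 0.2 s.
3. the green ball rests in the dish of the standing stand (angle between stand's own z axis and vertical below 0.06 rad and height (world z) of stand below 0.006 m and horizontal distance between green_ball and stand_dish below 0.008 m and height (world z) of green_ball between 0.186 and 0.203 m), for 0.2 s.
At the end, for the whole second after the job is handed in: The stand is upright on the bench within 3.4 degrees; the green ball rests in its dish, within 8 mm of centre; the tray lies level on the box rim, within 10 mm and 5.7 degrees of in line; the white ball is within 30 mm of its start; stand, green ball and tray are at rest (all of step 3 and x of tray in the frame of box between -0.01 and 0.01 m and y of tray in the frame of box between -0.01 and 0.01 m and z of tray in the frame of box between 0.07 and 0.078 m and angle between the x axis of tray and the x axis of box, either way round below 0.1 rad and angle between tray's own z axis and vertical below 0.05 rad and linear speed of each of stand, green_ball, tray below 0.03 m/s and distance of white_ball from where it was at the start of the episode below 0.03 m); the robot touches nothing.
It fails at once if the plinth is lifted clear of the bench (the heel edge more than 25 mm up) (height (world z) of stand_heel above 0.025 m).
It fails at once if the green ball is on the bench (its centre lower than 34 mm) (height (world z) of green_ball below 0.034 m).
It fails at once if the green ball is dropped (moves at more than 0.6 m/s out of the fingers) or presses on the stand with more than 40 N ((contact force between the fingers and green_ball below 0.05 N and linear speed of green_ball above 0.6 m/s) or contact force between green_ball and stand above 40 N).
It fails at once if the box is shoved more than 40 mm or the white ball moved more than 30 mm (distance of box from where it was at the start of the episode above 0.04 m or distance of white_ball from where it was at the start of the episode above 0.03 m).
It fails at once if the rough stone, bur rack or file is moved more than 30 mm (distance of any of rough_stone, bur_rack, file from where it was at the start of the episode above 0.03 m).
It also fails if it takes over 72 s, if anything falls off the work surface, if the arm or the gripper's body presses on something with over 40 N, if the wrist force passes 120 N, or if a joint passes its speed limit or range.

## Working session

There is one attempt and no reset: what is moved stays moved. The work goes in short steps, Python scripts to look and compute and a tool call to move; the robot and the scene stay as the last step left them, time stands still between calls to the robot, and variables do not carry over. Pictures are saved under pics/ and viewed, at most 10 in all, crops included, and the job is handed in when it is done.

Besides the shell and the picture viewer there is one more tool, called after "Request:" as name(argument=value, ...) on one line, values as JSON. carry_out: Moves the arm, as the interface text tells. Its arguments: {"type":"object","properties":{"increments":{"type":"string"}},"required":["increments"]}

```bash
mkdir -p pics
cat > h.py <<'E'
from rig import ctrl, imaging
import numpy as np, cv2
def grab(n):
    c=imaging.camera(n); return c
def save(c,name,crop=None,f=1):
    im=c["pixels"][:,:,::-1]
    if crop: x0,y0,x1,y1=crop; im=im[y0:y1,x0:x1]
    cv2.imwrite("pics/"+name,cv2.resize(im,None,fx=f,fy=f,interpolation=cv2.INTER_CUBIC))
def cloud(c):
    h,w=c["range_z"].shape
    u,v=np.meshgrid(np.arange(w),np.arange(h))
    p=cv2.undistortPoints(np.stack([u,v],-1).reshape(-1,1,2).astype(np.float64),c["camera_matrix"],c["dist"]).reshape(h,w,2)
    z=c["range_z"].astype(float)
    P=np.stack([p[...,0]*z,p[...,1]*z,z],-1)
    V=np.linalg.inv(c["view"])
    W=P@V[:3,:3].T+V[:3,3]; W[z==0]=np.nan
    return W
E
python3 - <<'E'
from h import *
s=ctrl.sense(); print(s["clock"],s["tcp_pos"],s["tool_rot"],s["grip_width"])
for n in("top","scene"):
    c=grab(n); save(c,n+"0.png",None,1.5); np.save(n+"0.npy",cloud(c)); np.save(n+"0px.npy",c["pixels"])
E
```

```text
0.0 [0.18995151 0.62099169 0.24938081] [-4.64306623e-01 -3.10696407e+00  2.74931356e-03] 0.08538213905407557
```

View pics/top0.png

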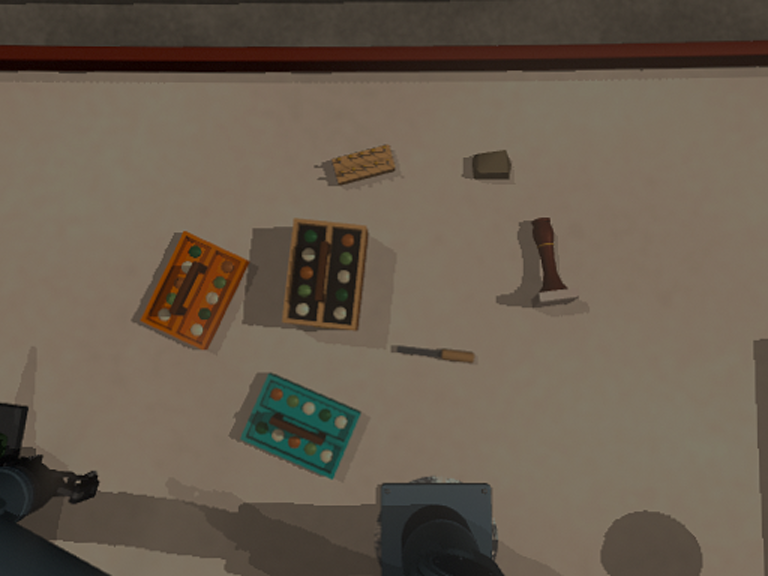

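View pics/scene0.png

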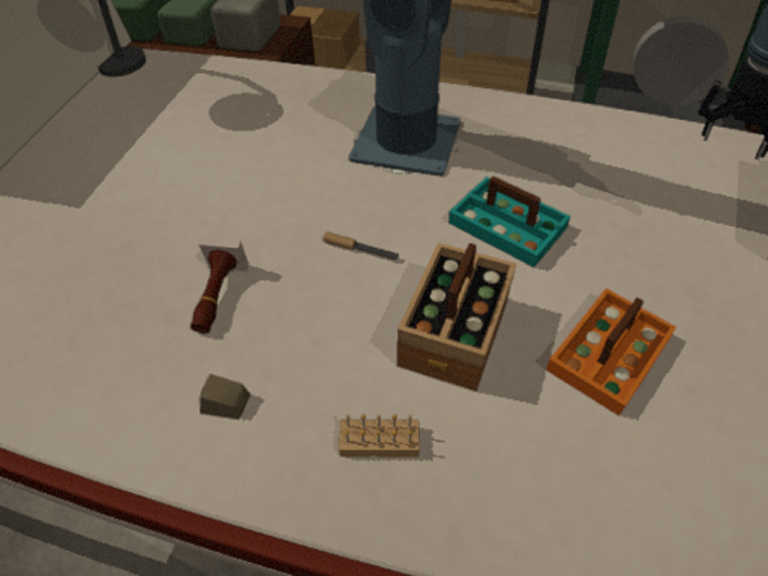

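The top view shows three tray shapes: the pale one on the box at (327,275), orange at (195,290) and turquoise at (300,425). The pale wooden one sits on the box and fits the description. The stand's head is at (543,225) and its plinth at (555,297). I'll confirm in a crop while measuring.

Run:
```python
from h import *
T=np.load("top0.npy");S=np.load("scene0.npy")
px=np.load("top0px.npy")
a=px[135:230,180:400,::-1]; cv2.imwrite("pics/crop0.png",cv2.resize(a,None,fx=3.6,fy=3.6,interpolation=cv2.INTER_CUBIC))
def pts(x0,y0,x1,y1,W):
    P=W[y0:y1,x0:x1].reshape(-1,3); return P[~np.isnan(P[:,0])]
print("bench",np.nanmedian(T[200:220,300:320,2]),np.nanmedian(S[200:220,20:60,2]))
P=pts(185,138,252,225,T)
r=P[(P[:,2]>.098)&(P[:,2]<.115)]; print("rim",len(r),cv2.minAreaRect(r[:,:2].astype(np.float32)),np.median(r[:,2]))
q=P[P[:,2]>.155]; print("bar",len(q),cv2.minAreaRect(q[:,:2].astype(np.float32)),np.percentile(q[:,2],[10,50,90]))
# stand
P=np.vstack([pts(335,135,395,210,T),]); P=P[P[:,2]>.012]
print("stand ext",P.min(0),P.max(0))
for x in np.arange(P[:,0].min(),P[:,0].max(),.01):
    s=P[(P[:,0]>=x)&(P[:,0]<x+.01)]
    if len(s)>2: print(round(x+.005,3),len(s),np.round([s[:,1].min(),s[:,1].max(),(s[:,1].min()+s[:,1].max())/2,s[:,2].max()],4))
for n,b in dict(rack=(205,92,270,128),stone=(310,95,345,122),file=(258,225,320,245),orange=(90,150,168,235),turq=(155,245,243,320)).items():
    p=pts(*b,T);p=p[p[:,2]>.008]; print(n,np.round(p.min(0),3),np.round(p.max(0),3))
```

```text
bench -0.0002237473704590487 0.0008855095539154201
rim 839 ((0.5202621221542358, 0.21469834446907043), (0.13842947781085968, 0.19818899035453796), 83.66831970214844) 0.1073269738533078
bar 232 ((0.5199806690216064, 0.2141447216272354), (0.014501958154141903, 0.10784855484962463), 83.48054504394531) [0.16686812 0.1730381  0.17619064]
stand ext [ 0.46119851 -0.2729796   0.01261649] [ 0.63525443 -0.19566485  0.08682214]
0.466 87 [-0.2704 -0.1964 -0.2334  0.0804]
0.476 109 [-0.273  -0.1957 -0.2343  0.0868]
0.486 83 [-0.2705 -0.1965 -0.2335  0.081 ]
0.496 57 [-0.2717 -0.2105 -0.2411  0.074 ]
0.506 47 [-0.248  -0.214  -0.231   0.0585]
0.516 33 [-0.2435 -0.2135 -0.2285  0.0552]
0.526 28 [-0.2401 -0.2147 -0.2274  0.0522]
0.536 34 [-0.2378 -0.2145 -0.2262  0.0486]
0.546 30 [-0.2395 -0.2128 -0.2261  0.0464]
0.556 29 [-0.2362 -0.2113 -0.2238  0.0427]
0.566 35 [-0.2325 -0.2085 -0.2205  0.0444]
0.576 35 [-0.2351 -0.2053 -0.2202  0.0474]
0.586 37 [-0.234  -0.2022 -0.2181  0.0459]
0.596 49 [-0.2347 -0.1998 -0.2172  0.0465]
0.606 42 [-0.2347 -0.199  -0.2169  0.0456]
0.616 40 [-0.2359 -0.1986 -0.2172  0.0421]
0.626 38 [-0.2331 -0.1988 -0.2159  0.0411]
0.636 16 [-0.2308 -0.199  -0.2149  0.0396]
rack [0.703 0.071 0.008] [0.788 0.23  0.064]
stone [ 0.714 -0.157  0.008] [ 0.769 -0.069  0.049]
file [ 0.348 -0.079  0.008] [0.382 0.076 0.029]
orange [0.376 0.375 0.008] [0.624 0.597 0.107]
turq [0.123 0.151 0.008] [0.338 0.383 0.106]
```

View pics/crop0.png

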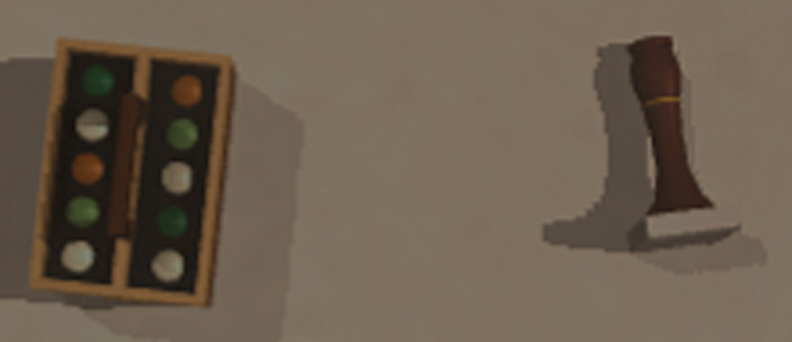

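The crop confirms the target: the pale tray with the dark bar on the box, bar around (128,165). The stand's head is up-image at (655,60) and its plinth is at (690,225).

Estimates:
- **Tray:** centre (0.520, 0.2145), long axis at -6.3°.
- **Stand:** head grip point about (0.606, -0.217, 0.021), axis heading about 7.5°.

I'll move there next.

Request:
carry_out(increments="20.8 -41.9 0 0 0 12 -1;20.8 -41.9 0 0 0 12 -1;20.8 -41.9 0 0 0 12 -1;20.8 -41.9 0 0 0 12 -1;20.8 -41.9 0 0 0 12 -1;20.8 -41.9 0 0 0 12 -1;20.8 -41.9 0 0 0 12 -1;20.8 -41.9 0 0 0 12 -1;20.8 -41.9 0 0 0 12 -1;20.8 -41.9 0 0 0 12 -1;20.8 -41.9 0 0 0 12 -1;20.8 -41.9 0 0 0 12 -1")

```text
clock: 1.1
tcp_pos: [0.4004, 0.1959, 0.2502]
tool_rot: [0.15, 3.137, -0.004]
force: [-0.0, 0.0, -0.1]
grip_width: 0.0852
gripper_force: 0.0
```

Request:
carry_out(increments="20.8 -41.9 -8 0 0 12.5 -1;20.8 -41.9 -8 0 0 12.5 -1;20.8 -41.9 -8 0 0 12.5 -1;20.8 -41.9 -8 0 0 12.5 -1;20.8 -41.9 -8 0 0 12.5 -1;20.8 -41.9 -8 0 0 12.5 -1;20.8 -41.9 -8 0 0 12.5 -1;20.8 -41.9 -8 0 0 12.5 -1;20.8 -41.9 -8 0 0 12.5 -1;20.8 -41.9 -8 0 0 12.5 -1;20.8 -41.9 -8 0 0 12.5 -1;20.8 -41.9 -8 0 0 12.5 -1")

```text
clock: 2.1
tcp_pos: [0.6064, -0.2203, 0.1692]
tool_rot: [0.202, -3.134, 0.002]
force: [-0.3, -0.8, 1.2]
grip_width: 0.0852
gripper_force: 0.0
```

Request:
carry_out(increments="0 0 -4 0 0 0 -1;0 0 -8 0 0 0 -1;0 0 -11 0 0 0 -1;0 0 -13 0 0 0 -1;0 0 -14.4 0 0 0 -1;0 0 -14.6 0 0 0 -1;0 0 -14.6 0 0 0 -1;0 0 -14.6 0 0 0 -1")

```text
clock: 2.77
tcp_pos: [0.6072, -0.2168, 0.0257]
tool_rot: [-0.205, 3.133, -0.001]
force: [0.9, -0.8, 0.2]
grip_width: 0.0851
gripper_force: 0.0
```

Request:
carry_out(increments="0 0 -0.2 0 0 0 0.08;0 0 -0.2 0 0 0 0.08;0 0 -0.2 0 0 0 0.08;0 0 -0.2 0 0 0 0.08;0 0 -0.2 0 0 0 0.08;0 0 -0.2 0 0 0 0.08")

```text
clock: 3.27
tcp_pos: [0.6066, -0.2166, 0.0231]
tool_rot: [-0.206, 3.134, -0.001]
force: [-0.4, 0.3, 5.9]
grip_width: 0.0395
gripper_force: 16.2
```

Request:
carry_out(increments="0 0 0 0 0 0 0.14;0 0 0 0 0 0 0.14;-0.1 0 0.8 0 0 0 0.14;-0.4 0 1.8 0 0 0 0.14;-0.7 -0.1 2.8 0 0 0 0.14;-1.0 -0.1 3.6 0 0 0 0.14;-1.6 -0.2 4.8 0 0 0 0.14;-2.2 -0.3 5.9 0 0 0 0.14;-2.2 -0.3 5.9 0 0 0 0.14;-2.2 -0.3 5.9 0 0 0 0.14")

```text
clock: 4.1
tcp_pos: [0.584, -0.2198, 0.0821]
tool_rot: [-0.204, 3.134, -0.001]
force: [0.2, -0.0, -2.2]
grip_width: 0.0379
gripper_force: 60.6
```

Run:
```python
from h import *
c=grab("scene"); save(c,"lift1.png",(80,110,220,250),4)
```

```text
(no output)
```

View pics/lift1.png

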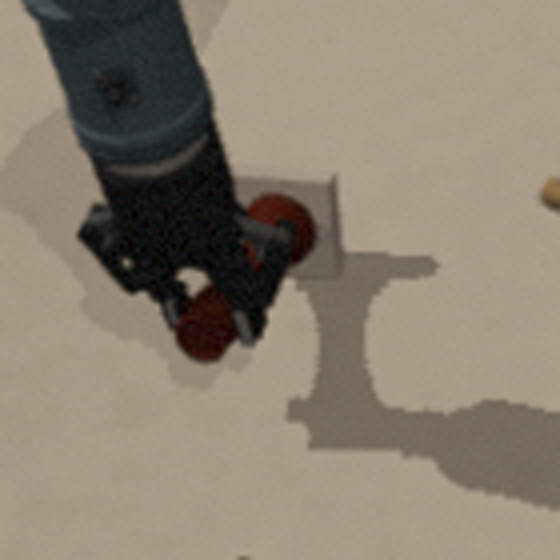

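The crop shows the head gripped at (210,325) and the plinth at (290,225), partly raised. I'll ease the grip and check the plinth's tilt numerically.

Request:
carry_out(increments="0 0 0 0 0 0 0.085;0 0 0 0 0 0 0.085;0 0 0 0 0 0 0.085")

```text
clock: 4.4
tcp_pos: [0.5845, -0.2195, 0.0811]
tool_rot: [-0.206, 3.134, -0.0]
force: [0.7, 0.4, -0.9]
grip_width: 0.0391
gripper_force: 26.9
```

```bash
cat >> h.py <<'E'
H0=np.array([.463,-.2356]); hd=np.array([.9914,.1305])
def plinth(verbose=True):
    for n in("scene","top"):
        c=grab(n); W=cloud(c); P=W.reshape(-1,3); C=c["pixels"].reshape(-1,3).astype(int)
        t=(P[:,:2]-H0)@hd; s=(P[:,:2]-H0)@np.array([-hd[1],hd[0]])
        m=(abs(s)<.05)&(t>-.11)&(t<.17)&(P[:,2]>.006)&(P[:,2]<.13)&(C.max(1)-C.min(1)<40)&(C.max(1)>60)
        q=np.c_[t[m],P[m,2]]
        print(n,m.sum(),"t",np.percentile(q[:,0],[2,50,98]).round(4),"z",np.percentile(q[:,1],[2,50,98]).round(4))
        r=cv2.minAreaRect(q.astype(np.float32)); print("  rect t,z",np.round(r[0],4),np.round(r[1],4),round(r[2],1))
        k=P[m]; mu=np.median(k,0); u,_,vt=np.linalg.svd(k-k.mean(0),full_matrices=False); print("  normal",vt[2].round(3))
E
python3 -c "
from h import *
plinth()"
```

```text
scene 464 t [-0.0248 -0.0029  0.1518] z [0.0088 0.0691 0.1069]
  rect t,z [0.0586 0.0573] [0.196  0.0784] 13.7
  normal [-0.171  0.703  0.69 ]
top 285 t [-0.0241  0.0066  0.1513] z [0.0063 0.0687 0.0832]
  rect t,z [0.0354 0.0618] [0.2632 0.1116] 0.1
  normal [-0.042 -0.947 -0.318]
```

Request:
carry_out(increments="-0.75 -0.1 1.0 0 0 0 0.085;-1.55 -0.2 1.95 0 0 0 0.085;-2.45 -0.3 2.8 0 0 0 0.085;-3.4 -0.45 3.65 0 0 0 0.085;-4.45 -0.55 4.35 0 0 0 0.085;-5.55 -0.7 5.0 0 0 0 0.085;-6.7 -0.85 5.5 0 0 0 0.085;-7.9 -1.0 5.9 0 0 0 0.085;-7.9 -1.0 5.9 0 0 0 0.085")

```text
clock: 5.25
tcp_pos: [0.5029, -0.2306, 0.1418]
tool_rot: [-0.201, 3.135, -0.001]
force: [0.7, -0.1, 1.7]
grip_width: 0.0394
gripper_force: 26.9
```

```bash
sed -i 's/(t<.17)/(t<.03)/; s/P\[:,2\]<.13/P[:,2]<.09/' h.py; python3 -c "
from h import *
plinth()"
```

```text
scene 421 t [-0.0587 -0.0147  0.0069] z [0.0103 0.0281 0.0568]
  rect t,z [-0.0293  0.0333] [0.0536 0.0764] 89.9
  normal [0.527 0.144 0.838]
top 429 t [-0.075  -0.0431  0.0061] z [0.0069 0.0436 0.0583]
  rect t,z [-0.0498  0.0348] [0.1175 0.0794] 10.8
  normal [0.379 0.12  0.918]
```

Request:
carry_out(increments="-1.2 -0.15 0.35 0 0 0 0.085;-2.45 -0.3 0.55 0 0 0 0.085;-3.7 -0.5 0.6 0 0 0 0.085;-4.95 -0.65 0.6 0 0 0 0.085;-5.8 -0.75 0.55 0 0 0 0.085;-6.7 -0.9 0.4 0 0 0 0.085;-7.3 -0.95 0.3 0 0 0 0.085;-7.6 -1.0 0.25 0 0 0 0.085;-7.6 -1.0 0.2 0 0 0 0.085")

```text
clock: 6.1
tcp_pos: [0.428, -0.2408, 0.1427]
tool_rot: [0.203, -3.135, 0.002]
force: [-3.5, -4.0, 14.6]
grip_width: 0.0391
gripper_force: 27.9
```

```bash
python3 -c "
from h import *
plinth()"
```

```text
scene 395 t [-0.0782 -0.0208  0.0003] z [0.0072 0.0188 0.0681]
  rect t,z [-0.0387  0.0477] [0.0809 0.0838] 88.3
  normal [-0.124 -0.078 -0.989]
top 361 t [-0.0759 -0.0335 -0.0012] z [0.0067 0.0184 0.0266]
  rect t,z [-0.0413  0.0183] [0.0245 0.1347] 89.9
  normal [0.017 0.04  0.999]
```

Request:
carry_out(increments="0 0 0 0 0 0 -0.1;0 0 0 0 0 0 -0.4;0 0 0 0 0 0 -1;0 0 0 0 0 0 -1;0 0 0 0 0 0 -1;0 0 2 0 0 0 -1;0 0 6 0 0 0 -1;0 0 10 0 0 0 -1;0 0 12 0 0 0 -1")

```text
clock: 6.95
tcp_pos: [0.4303, -0.2402, 0.2662]
tool_rot: [-0.205, 3.131, -0.003]
force: [1.2, -0.2, 0.4]
grip_width: 0.0853
gripper_force: 0.0
```

Request:
carry_out(increments="2 10 0 0 0 -6 -1;9.2 45.5 0 0 0 -13.7 -1;9.2 45.5 0 0 0 -13.7 -1;9.2 45.5 0 0 0 -13.7 -1;9.2 45.5 0 0 0 -13.7 -1;9.2 45.5 0 0 0 -13.7 -1;9.2 45.5 0 0 0 -13.7 -1;9.2 45.5 0 0 0 -13.7 -1;9.2 45.5 0 0 0 -13.7 -1;9.2 45.5 0 0 0 -13.7 -1;9.2 45.5 0 0 0 -13.7 -1;9.2 45.5 0 0 0 -13.7 -1")

```text
clock: 7.95
tcp_pos: [0.5204, 0.2231, 0.262]
tool_rot: [-0.158, -3.137, -0.005]
force: [-0.1, 1.6, 0.0]
grip_width: 0.0852
gripper_force: 0.0
```

Run:
```python
from h import *
s=ctrl.sense(); print(s["tcp_pos"],s["tool_rot"])
for n in("scene","top"):
    c=grab(n); W=cloud(c); P=W.reshape(-1,3);C=c["pixels"].reshape(-1,3).astype(int)
    m=(P[:,0]>.36)&(P[:,0]<.50)&(P[:,1]>-.31)&(P[:,1]<-.17)
    a=P[m&(P[:,2]>.160)&(P[:,2]<.18)]; b=P[m&(P[:,2]>.012)&(P[:,2]<.023)]
    print(n,"head",len(a),cv2.minEnclosingCircle(a[:,:2].astype(np.float32)),a[:,2].max(),"plinth",cv2.minAreaRect(b[:,:2].astype(np.float32)),np.median(b[:,2]))
    save(c,n+"1.png",(60,90,340,300) if n=="scene" else (170,120,420,300),2.8)
```

```text
[0.52042882 0.22306152 0.26201517] [-0.15839612 -3.13728302 -0.00548138]
scene head 116 ((0.4243391156196594, -0.24221833050251007), 0.019699973985552788) 0.17318728775675152 plinth ((0.4236546456813812, -0.24248607456684113), (0.08066622912883759, 0.07953425496816635), 8.780570030212402) 0.01857841788827508
top head 127 ((0.4247438907623291, -0.2412833571434021), 0.018535370007157326) 0.17443968780069197 plinth ((0.4246107339859009, -0.2420407086610794), (0.07546288520097733, 0.07721293717622757), 8.271504402160645) 0.01782425057849646
```

View pics/scene1.png

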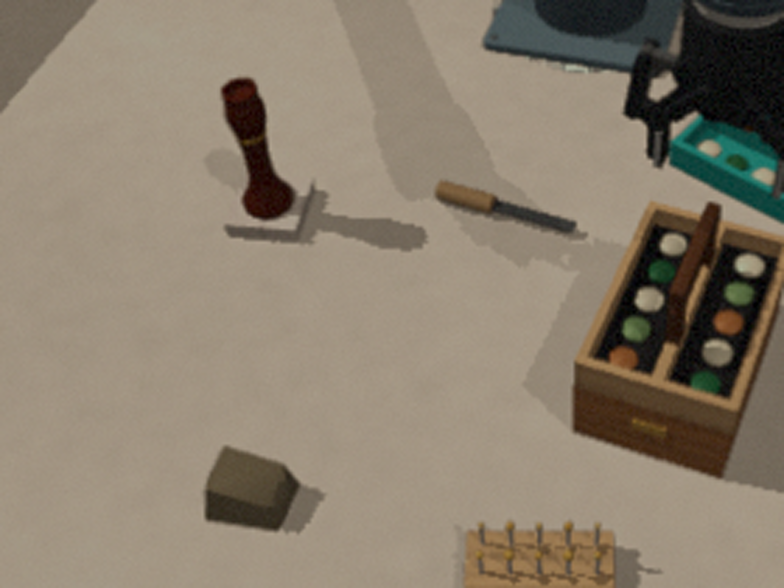

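The stand is upright at (0.4245, -0.242). In the crop the stand is at (250,150) and the tray on the box at (680,300). Next I'll grip the tray's bar.

Request:
carry_out(increments="0 0 -3 0 0 0 -1;0 0 -6 0 0 0 -1;0 0 -8.5 0 0 0 -1;0 0 -9.8 0 0 0 -1;0 0 -10 0 0 0 -1;0 0 -10 0 0 0 0.4;0 0 -10 0 0 0 0.9;0 0 -10 0 0 0 0.9;0 0 -10 0 0 0 0.9;0 0 -10 0 0 0 0.9;0 0 -10 0 0 0 0.9")

```text
clock: 8.97
tcp_pos: [0.5215, 0.2152, 0.1631]
tool_rot: [0.17, 3.136, -0.0]
force: [-8.6, -2.6, 13.1]
grip_width: 0.0131
gripper_force: 59.3
```

Request:
carry_out(increments="0 0 1 0 0 0 0.9;0 0 2.5 0 0 0 0.9;0 0 4 0 0 0 0.9;0.5 -3 4 0 0 0 0.9;1 -6 4 0 0 0 0.9;1.5 -9 4 0 0 0 0.9;1.5 -12 4 0 0 0 0.9;2 -15 4 0 0 0 0.9;2.5 -18 4 0 0 0 0.9;2.5 -21 4 0 0 0 0.9;2.5 -23 4 0 0 0 0.9;2.5 -23.5 4 0 0 0 0.9")

```text
clock: 9.97
tcp_pos: [0.5453, -0.0248, 0.2024]
tool_rot: [-0.179, -3.136, 0.004]
force: [0.1, -0.5, -4.3]
grip_width: 0.0131
gripper_force: 59.1
```

Request:
carry_out(increments="0 0 -2 0 0 0 0.9;0 0 -5 0 0 0 0.9;0 0 -8 0 0 0 0.9;0 0 -9.8 0 0 0 0.9;0 0 -10.8 0 0 0 0.9;0 0 -11.2 0 0 0 0.9;0 0 -11.3 0 0 0 0.9;0 0 -11.4 0 0 0 0.9;0 0 -11.4 0 0 0 0.9")

```text
clock: 10.72
tcp_pos: [0.5471, -0.0192, 0.0893]
tool_rot: [0.17, 3.135, 0.001]
force: [-0.7, 0.1, -3.9]
grip_width: 0.0131
gripper_force: 59.2
```

Request:
carry_out(increments="0 0 -0.15 0 0 0 0.9;0 0 -0.2 0 0 0 0.9;0 0 -0.2 0 0 0 0.5;0 0 -0.2 0 0 0 -0.3;0 0 -0.2 0 0 0 -1;0 0 -0.2 0 0 0 -1;0 0 -0.2 0 0 0 -1;0 0 4 0 0 0 -1;0 0 8 0 0 0 -1;0 0 12 0 0 0 -1;0 0 14 0 0 0 -1")

```text
clock: 11.63
tcp_pos: [0.5481, -0.0196, 0.2329]
tool_rot: [0.17, 3.131, 0.001]
force: [0.8, 0.4, -0.2]
grip_width: 0.0852
gripper_force: 0.0
```

Run:
```python
from h import *
s=ctrl.sense(); print(s["tcp_pos"],s["force"])
c=grab("top"); W=cloud(c); P=W.reshape(-1,3);C=c["pixels"].reshape(-1,3).astype(int)
save(c,"top2.png",(170,120,370,270),4)
m=(P[:,0]>.40)&(P[:,0]<.64)&(P[:,1]>.11)&(P[:,1]<.32)
r=P[m&(P[:,2]>.068)&(P[:,2]<.080)]; print("boxrim",cv2.minAreaRect(r[:,:2].astype(np.float32)))
g=C[:,1]-C[:,0]
for nm,k in(("green",g>4),("white",(C.min(1)>70)&(abs(C[:,0]-C[:,2])<60))):
    q=P[m&k&(P[:,2]>.055)&(P[:,2]<.074)]; print(nm,len(q), np.round(np.median(q,0),4) if len(q) else '')
    if len(q)>20:
        from scipy.optimize import least_squares
        f=least_squares(lambda x:np.linalg.norm(q-np.r_[x,.042],axis=1)-.029,np.median(q,0)[:2],loss="soft_l1",f_scale=.002); print(f.x)
m=(P[:,0]>.43)&(P[:,0]<.67)&(P[:,1]>-.13)&(P[:,1]<.09)
r=P[m&(P[:,2]>.025)&(P[:,2]<.04)]; print("tray",cv2.minAreaRect(r[:,:2].astype(np.float32)),np.median(r[:,2]))
```

```text
[ 0.54807218 -0.01964383  0.23286725] [ 0.83657269  0.39412196 -0.22842963]
boxrim ((0.5192258954048157, 0.21323800086975098), (0.13802093267440796, 0.19798670709133148), 83.57353210449219)
green 151 [0.4737 0.2163 0.0644]
[0.47594841 0.21908   ]
white 95 [0.5667 0.2024 0.0673]
[0.56843419 0.2072234 ]
tray ((0.5484656691551208, 0.0032267868518829346), (0.09889698028564453, 0.19867157936096191), 84.46029663085938) 0.03338761990637473
```

View pics/top2.png

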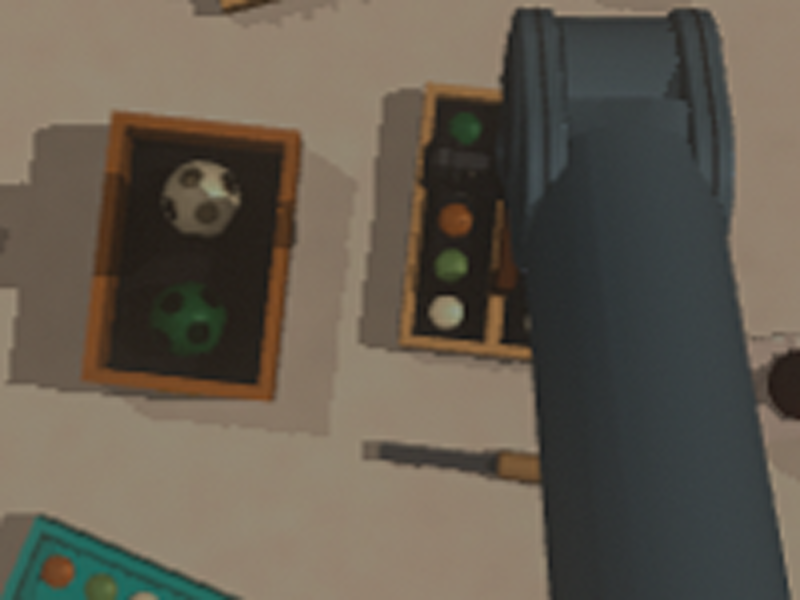

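Top crop: green ball at (188,318) and white at (202,198) in the box; the tray is set down at about (470,220). Fitted green centre is (0.4755, 0.219), which matches the nest. Next I'll pre-narrow the fingers and move above it.

Request:
carry_out(increments="-2.4 8 0 0 0 0 -0.65;-4.8 16 0 0 0 0 -0.65;-6.5 21.5 0 0 0 0 -0.65;-7.2 23.8 0 0 0 0 -0.65;-7.2 23.8 -3 0 0 0 -0.65;-7.2 23.8 -6 0 0 0 -0.65;-7.2 23.8 -9 0 0 0 -0.65;-7.2 23.8 -9 0 0 0 -0.65;-7.2 23.8 -9 0 0 0 -0.65;-7.2 23.8 -9 0 0 0 -0.65;-7.2 23.8 -9 0 0 0 -0.65")

```text
clock: 12.6
tcp_pos: [0.476, 0.2174, 0.14]
tool_rot: [0.174, 3.134, 0.001]
force: [0.1, -0.2, -0.0]
grip_width: 0.0702
gripper_force: 0.0
```

Request:
carry_out(increments="0 0.1 -3 0 0 0 -0.65;0 0.1 -5.5 0 0 0 -0.65;0 0.1 -7.5 0 0 0 -0.65;0 0.1 -9 0 0 0 -0.65;0 0.1 -9.6 0 0 0 -0.65;0 0.1 -9.6 0 0 0 -0.65;0 0.1 -9.6 0 0 0 -0.4;0 0.1 -9.6 0 0 0 -0.3;0 0.1 -9.6 0 0 0 -0.3;0 0.1 -9.6 0 0 0 -0.3;0 0.1 -9.6 0 0 0 -0.3")

```text
clock: 13.52
tcp_pos: [0.4755, 0.2175, 0.0443]
tool_rot: [0.174, 3.135, -0.002]
force: [-1.8, -5.6, 9.8]
grip_width: 0.0561
gripper_force: 38.7
```

Request:
carry_out(increments="0 0 1 0 0 0 -0.3;0 0 2.5 0 0 0 -0.3;0 0 4.5 0 0 0 -0.3;0 0 7.5 0 0 0 -0.3;0 0 11 0 0 0 -0.3;0 0 15 0 0 0 -0.3;0 0 18.5 0 0 0 -0.3;0 0 20.5 0 0 0 -0.3;0 0 21 0 0 0 -0.3;0 0 21 0 0 0 -0.3")

```text
clock: 14.35
tcp_pos: [0.4751, 0.2199, 0.2547]
tool_rot: [0.17, 3.133, 0.004]
force: [0.8, -0.6, -2.6]
grip_width: 0.0562
gripper_force: 39.1
```

```bash
cat >> h.py <<'E'
from scipy.optimize import least_squares
def ball(zmin=.17):
    s=ctrl.sense(); t=np.array(s["tcp_pos"]); print("tcp",t.round(4),s["grip_width"],s["gripper_force"],s["force"])
    for n in("scene","top"):
        c=grab(n); P=cloud(c).reshape(-1,3);C=c["pixels"].reshape(-1,3).astype(int)
        q=P[(np.linalg.norm(P-t,axis=1)<.05)&(C[:,1]-C[:,0]>4)]
        if len(q)<20: print(n,len(q)); continue
        f=least_squares(lambda x:np.linalg.norm(q-x,axis=1)-.029,t,loss="soft_l1",f_scale=.0015)
        print(n,len(q),f.x.round(4),(f.x-t).round(4))
E
python3 -c "
from h import *
ball()"
```

```text
tcp [0.4751 0.2199 0.2547] 0.05619817632909751 39.12009537220001 [ 0.7756941  -0.57282379 -2.59095578]
scene 512 [0.4713 0.2196 0.2517] [-0.0038 -0.0004 -0.003 ]
top 0
```

Request:
carry_out(increments="-0.3 -3 0 0 0 0 -0.3;-0.8 -7 0 0 0 0 -0.3;-1.2 -11 0 0 0 0 -0.3;-1.6 -15 0 0 0 0 -0.3;-2 -19 0 0 0 0 -0.3;-2.5 -23 0 0 0 0 -0.3;-3 -27 0 0 0 0 -0.3;-3.4 -31 0 0 0 0 -0.3;-3.8 -35 0 0 0 0 -0.3;-4.3 -39 0 0 0 0 -0.3;-4.7 -43 0 0 0 0 -0.3;-4.9 -45 0 0 0 0 -0.3")

```text
clock: 15.45
tcp_pos: [0.4225, -0.2352, 0.2508]
tool_rot: [-0.178, -3.134, 0.003]
force: [0.3, -0.1, -1.5]
grip_width: 0.0562
gripper_force: 39.1
```

Request:
carry_out(increments="0 -0.6 0 0 0 0 -0.3;0 -1.1 0 0 0 0 -0.3;0 -1.1 -0.8 0 0 0 -0.3;0 -1.1 -1.6 0 0 0 -0.3;0 -1.1 -2 0 0 0 -0.3;0 -1.1 -2 0 0 0 -0.3;0 -1.1 -2 0 0 0 -0.3")

```text
clock: 16.03
tcp_pos: [0.425, -0.2404, 0.2317]
tool_rot: [-0.168, -3.136, -0.001]
force: [0.1, -0.3, -1.8]
grip_width: 0.0563
gripper_force: 39.1
```

Run:
```python
from h import *
ball()
c=grab("scene"); save(c,"place1.png",(100,90,220,190),5)
P=cloud(c).reshape(-1,3)
m=(P[:,0]>.36)&(P[:,0]<.50)&(P[:,1]>-.31)&(P[:,1]<-.17)
for lo,hi in((.012,.023),(.15,.175)):
    b=P[m&(P[:,2]>lo)&(P[:,2]<hi)]; print(len(b),cv2.minAreaRect(b[:,:2].astype(np.float32)),np.median(b,0))
```

```text
tcp [ 0.425  -0.2404  0.2317] 0.056279901747803146 39.129624366760254 [ 0.1315161  -0.29671698 -1.76571577]
scene 275 [ 0.4217 -0.2411  0.229 ] [-0.0033 -0.0008 -0.0027]
top 13
320 ((0.42443132400512695, -0.24234560132026672), (0.08034767955541611, 0.08047725260257721), 9.891061782836914) [ 0.4422324  -0.22911646  0.01828821]
168 ((0.42529693245887756, -0.24147972464561462), (0.038934845477342606, 0.0339963361620903), 23.430952072143555) [ 0.42897882 -0.24002933  0.16399902]
```

View pics/place1.png

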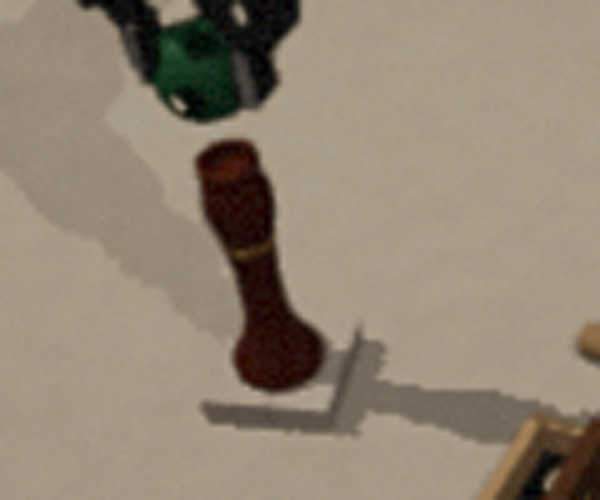

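The crop shows the ball at (203,70), directly above the dish at (228,160). I'll nudge it slightly and lower slowly.

Request:
carry_out(increments="0.15 -0.1 -0.6 0 0 0 -0.3;0.15 -0.1 -1.3 0 0 0 -0.3;0.15 -0.1 -2 0 0 0 -0.3;0.15 -0.1 -2.5 0 0 0 -0.3;0.15 -0.1 -2.8 0 0 0 -0.3;0.15 -0.1 -3 0 0 0 -0.3;0.15 -0.1 -3 0 0 0 -0.3;0.15 -0.1 -3 0 0 0 -0.3")

```text
clock: 16.85
tcp_pos: [0.4266, -0.2425, 0.2023]
tool_rot: [0.17, 3.137, -0.0]
force: [0.4, -0.0, -0.9]
grip_width: 0.0561
gripper_force: 39.1
```

Request:
carry_out(increments="0 0 -0.1 0 0 0 -0.3;0 0 -0.1 0 0 0 -0.3;0 0 -0.1 0 0 0 -0.3")

```text
clock: 17.1
tcp_pos: [0.4267, -0.2425, 0.2014]
tool_rot: [0.17, 3.137, -0.0]
force: [0.4, 0.4, -1.7]
grip_width: 0.056
gripper_force: 39.1
```

Request:
carry_out(increments="0 0 -0.1 0 0 0 -0.3;0 0 -0.1 0 0 0 -0.3;0 0 -0.1 0 0 0 -0.3")

```text
clock: 17.35
tcp_pos: [0.4266, -0.2424, 0.2003]
tool_rot: [0.17, 3.137, 0.0]
force: [-0.0, -0.4, -2.1]
grip_width: 0.0558
gripper_force: 39.1
```

```bash
python3 -c "
from h import *
ball()"
```

```text
tcp [ 0.4266 -0.2424  0.2003] 0.05576503786040057 39.13046836853027 [-0.04438297 -0.41793226 -2.08323486]
scene 261 [ 0.4238 -0.244   0.1971] [-0.0028 -0.0015 -0.0032]
top 13
```

Request:
carry_out(increments="0 0.1 -0.1 0 0 0 -0.3;0 0.1 -0.1 0 0 0 -0.3;0 0.1 -0.1 0 0 0 -0.3")

```text
clock: 17.7
tcp_pos: [0.4266, -0.2413, 0.1992]
tool_rot: [-0.17, -3.137, -0.0]
force: [0.7, -0.5, -1.9]
grip_width: 0.056
gripper_force: 39.1
```

Request:
carry_out(increments="0 0 -0.1 0 0 0 -0.3;0 0 -0.1 0 0 0 -0.3;0 0 -0.1 0 0 0 -0.3")

```text
clock: 17.95
tcp_pos: [0.4267, -0.2415, 0.1985]
tool_rot: [0.17, 3.137, 0.0]
force: [0.2, 0.3, 1.3]
grip_width: 0.0559
gripper_force: 39.6
```

Contact is felt, about 3 N. Releasing gradually.

Request:
carry_out(increments="0 0 0 0 0 0 -0.33;0 0 0 0 0 0 -0.36;0 0 0 0 0 0 -0.39;0 0 0 0 0 0 -0.43;0 0 0 0 0 0 -0.5;0 0 0 0 0 0 -0.7;0 0 0 0 0 0 -0.9;0 0 0 0 0 0 -0.9")

```text
clock: 18.62
tcp_pos: [0.4266, -0.2414, 0.1983]
tool_rot: [0.17, 3.137, -0.0]
force: [-0.8, 0.9, 0.2]
grip_width: 0.0815
gripper_force: 0.0
```

```bash
python3 -c "
from h import *
ball()"
```

```text
tcp [ 0.4266 -0.2414  0.1983] 0.0814777888945874 0.0 [-0.82542771  0.89341475  0.16629771]
scene 284 [ 0.4229 -0.2446  0.1954] [-0.0037 -0.0032 -0.0029]
top 12
```

Ball seated. Retreat up slowly, then move over the tray.

Request:
carry_out(increments="0 0 0.5 0 0 0 -0.9;0 0 1.5 0 0 0 -0.9;0 0 3 0 0 0 -0.9;0 0 5 0 0 0 -0.9;0 0 7 0 0 0 -0.9;0 0 9 0 0 0 -0.9;0 0 9 0 0 0 -0.9")

```text
clock: 19.3
tcp_pos: [0.4286, -0.2427, 0.2929]
tool_rot: [0.17, 3.13, -0.003]
force: [0.6, -0.7, 0.5]
grip_width: 0.0812
gripper_force: 0.0
```

Request:
carry_out(increments="2 4 0 0 0 0 -1;4 8 0 0 0 0 -1;6 12 0 0 0 0 -1;8.5 16 0 0 0 0 -1;11 20 0 0 0 0 -1;12.2 22.2 0 0 0 0 -1;12.2 22.2 0 0 0 0 -1;12.2 22.2 0 0 0 0 -1")

```text
clock: 19.97
tcp_pos: [0.5494, -0.0161, 0.2882]
tool_rot: [0.161, 3.137, 0.001]
force: [-0.5, -0.5, 0.4]
grip_width: 0.0853
gripper_force: 0.0
```

Run:
```python
from h import *
s=ctrl.sense(); print(s["tcp_pos"],s["force"])
for n in("scene","top"):
    c=grab(n); P=cloud(c).reshape(-1,3);C=c["pixels"].reshape(-1,3).astype(int)
    m=(P[:,0]>.36)&(P[:,0]<.50)&(P[:,1]>-.31)&(P[:,1]<-.17)
    q=P[m&(P[:,2]>.182)]
    f=least_squares(lambda x:np.linalg.norm(q-x,axis=1)-.029,[.424,-.242,.196],loss="soft_l1",f_scale=.0015); b=P[m&(P[:,2]>.012)&(P[:,2]<.023)]
    print(n,"ball",len(q),f.x.round(4),"plinth",cv2.minAreaRect(b[:,:2].astype(np.float32))[0])
    m=(P[:,0]>.44)&(P[:,0]<.66)&(P[:,1]>-.12)&(P[:,1]<.08)
    q=P[m&(P[:,2]>.088)&(P[:,2]<.104)]; print("bar",len(q),cv2.minAreaRect(q[:,:2].astype(np.float32)) if len(q)>5 else"")
    q=P[m&(P[:,2]>.028)&(P[:,2]<.039)]; print("traywall",len(q),cv2.minAreaRect(q[:,:2].astype(np.float32)))
    m=(P[:,0]>.40)&(P[:,0]<.64)&(P[:,1]>.11)&(P[:,1]<.32)
    r=P[m&(P[:,2]>.068)&(P[:,2]<.080)]; print("boxrim",cv2.minAreaRect(r[:,:2].astype(np.float32)))
```

```text
[ 0.54944276 -0.01607068  0.28821962] [-0.50426538 -0.48864497  0.35590237]
scene ball 338 [ 0.4224 -0.2444  0.1951] plinth (0.42378702759742737, -0.24327555298805237)
bar 254 ((0.5472800135612488, -0.01986027881503105), (0.015292885713279247, 0.10880129784345627), 83.74748229980469)
traywall 1015 ((0.546588122844696, -0.0206390842795372), (0.14070382714271545, 0.20142996311187744), 83.65121459960938)
boxrim ((0.5180213451385498, 0.21123002469539642), (0.1393848955631256, 0.203713521361351), 83.59461212158203)
top ball 351 [ 0.4246 -0.242   0.1933] plinth (0.42534342408180237, -0.24759376049041748)
bar 107 ((0.5274713635444641, -0.017840800806879997), (0.013784252107143402, 0.06852679699659348), 83.9842758178711)
traywall 345 ((0.5481672286987305, 0.0008775182068347931), (0.10181443393230438, 0.19831037521362305), 83.91053771972656)
boxrim ((0.5194317698478699, 0.2135571837425232), (0.13853149116039276, 0.19837714731693268), 83.54733276367188)
```

The ball is centred in the dish. Regrasping the tray.

Request:
carry_out(increments="-0.2 -0.25 -4 0 0 0 -1;-0.2 -0.25 -8 0 0 0 -1;-0.2 -0.25 -12 0 0 0 -1;-0.2 -0.25 -15 0 0 0 -1;-0.2 -0.25 -17 0 0 0 -1;-0.2 -0.25 -19 0 0 0 -1;-0.2 -0.25 -19.9 0 0 0 -1;-0.2 -0.25 -20 0 0 0 -1;-0.2 -0.25 -20 0 0 0 -1")

```text
clock: 20.82
tcp_pos: [0.5465, -0.0232, 0.0888]
tool_rot: [-0.173, -3.137, 0.001]
force: [0.0, 0.6, 0.3]
grip_width: 0.0855
gripper_force: 0.0
```

Request:
carry_out(increments="0.05 0.35 0 0 0 0 -0.5;0.05 0.35 0 0 0 0 0.2;0.05 0.35 0 0 0 0 0.9;0.05 0.35 0 0 0 0 0.9;0.05 0.35 0 0 0 0 0.9;0.05 0.35 0 0 0 0 0.9;0.05 0.35 0 0 0 0 0.9;0.05 0.35 0 0 0 0 0.9")

```text
clock: 21.48
tcp_pos: [0.5473, -0.0187, 0.0886]
tool_rot: [0.17, 3.137, -0.0]
force: [-1.5, -1.6, 4.5]
grip_width: 0.0132
gripper_force: 60.5
```

Request:
carry_out(increments="0 0 2 0 0 0 0.9;0 0 5 0 0 0 0.9;0 0 8 0 0 0 0.9;0 0 10 0 0 0 0.9;0 0 11 0 0 0 0.9;-0.3 3 11 0 0 0 0.9;-0.6 6 11 0 0 0 0.9;-1 9 11 0 0 0 0.9;-1.3 12 11 0 0 0 0.9;-1.6 15 11 0 0 0 0.9;-2 18 11 0 0 0 0.9;-2.3 21 11 0 0 0 0.9")

```text
clock: 22.48
tcp_pos: [0.5224, 0.1927, 0.1967]
tool_rot: [-0.169, -3.134, 0.002]
force: [1.0, 0.6, -4.1]
grip_width: 0.013
gripper_force: 59.4
```

Request:
carry_out(increments="-0.2 1.5 0 0 0 0 0.9;-0.25 2.4 0 0 0 0 0.9;-0.25 2.4 0 0 0 0 0.9;-0.25 2.4 0 0 0 0 0.9;-0.25 2.4 0 0 0 0 0.9")

```text
clock: 22.9
tcp_pos: [0.5218, 0.2132, 0.1978]
tool_rot: [-0.174, -3.136, 0.003]
force: [0.0, -0.9, -3.9]
grip_width: 0.013
gripper_force: 59.4
```

```bash
cat > t.py <<'E'
from h import *
s=ctrl.sense(); print(s["tcp_pos"],s["tool_rot"],s["force"])
z0=float(__import__("sys").argv[1])
for n in("scene","top"):
    c=grab(n); P=cloud(c).reshape(-1,3)
    m=(P[:,0]>.38)&(P[:,0]<.66)&(P[:,1]>.09)&(P[:,1]<.34)
    for nm,a,b in(("tray rim",z0+.029,z0+.039),("bar",z0+.09,z0+.104)):
        q=P[m&(P[:,2]>a)&(P[:,2]<b)]; print(n,nm,len(q),cv2.minAreaRect(q[:,:2].astype(np.float32)) if len(q)>9 else"", np.median(q[:,2]))
E
python3 t.py .110
```

```text
[0.52178106 0.21316784 0.19776804] [-1.73874984e-01 -3.13617644e+00  2.91958574e-03] [ 0.01485823 -0.91767031 -3.91067084]
scene tray rim 835 ((0.5200657844543457, 0.21246124804019928), (0.13943655788898468, 0.20168644189834595), 83.73139953613281) 0.14285202529805974
scene bar 227 ((0.5313495397567749, 0.21035587787628174), (0.03786300867795944, 0.08388301730155945), 66.24187469482422) 0.2085285012285033
top tray rim 240 ((0.5218840837478638, 0.21382370591163635), (0.1366582214832306, 0.19529227912425995), 83.6028823852539) 0.14331049873887003
top bar 0  nan
  return _methods._mean(a, axis=axis, dtype=dtype,
  ret = ret.dtype.type(ret / rcount)
```

Request:
carry_out(increments="-0.1 0.1 -0.8 0 0 0 0.9;-0.1 0.1 -1.6 0 0 0 0.9;-0.1 0.1 -2.3 0 0 0 0.9;-0.1 0.1 -2.8 0 0 0 0.9;-0.1 0.1 -3.2 0 0 0 0.9;-0.1 0.1 -3.5 0 0 0 0.9;-0.1 0.1 -3.6 0 0 0 0.9;-0.1 0.1 -3.6 0 0 0 0.9")

```text
clock: 23.67
tcp_pos: [0.5205, 0.2164, 0.1626]
tool_rot: [-0.17, -3.137, 0.0]
force: [-3.1, -1.4, 0.0]
grip_width: 0.0131
gripper_force: 60.2
```

Request:
carry_out(increments="0 0 0 0 0 0 0.5;0 0 0 0 0 0 0;0 0 0 0 0 0 -0.5;0 0 0 0 0 0 -1;0 0 0 0 0 0 -1;0 0 0 0 0 0 -1;0 0 2 0 0 0 -1;0 0 5 0 0 0 -1;0 0 8 0 0 0 -1;0 0 11 0 0 0 -1;0 0 11 0 0 0 -1")

```text
clock: 24.58
tcp_pos: [0.5237, 0.2178, 0.2784]
tool_rot: [0.17, 3.128, 0.008]
force: [1.1, 0.6, 0.4]
grip_width: 0.0855
gripper_force: 0.0
```

```bash
python3 t.py .074
python3 - <<'E'
from h import *
c=grab("scene"); save(c,"end.png",None,1.5)
P=cloud(c).reshape(-1,3)
m=(P[:,0]>.38)&(P[:,0]<.66)&(P[:,1]>.09)&(P[:,1]<.34)
for a,b in((.01,.068),(.078,.104)):
    q=P[m&(P[:,2]>a)&(P[:,2]<b)&(P[:,0]>.55)]; print(a,q[:,0].max(),np.percentile(q[:,1],[1,99]))
E
```

```text
[0.52372423 0.21777297 0.27837895] [0.17011138 3.12818342 0.00810644] [1.11538032 0.59269276 0.39243366]
scene tray rim 967 ((0.5187690258026123, 0.21551327407360077), (0.1397733837366104, 0.2025918811559677), 83.84774017333984) 0.10760051196410758
scene bar 246 ((0.5192988514900208, 0.2159128338098526), (0.014093805104494095, 0.11028625816106796), 83.44488525390625) 0.1735197619143507
top tray rim 225 ((0.5363489389419556, 0.18533962965011597), (0.07756410539150238, 0.15667769312858582), 84.10880279541016) 0.10755769563752682
top bar 0  nan
0.01 0.6252750722563781 [0.13173881 0.27017119]
0.078 0.6257959945856109 [0.1412586  0.27776902]
  return _methods._mean(a, axis=axis, dtype=dtype,
  ret = ret.dtype.type(ret / rcount)
```

View pics/end.png

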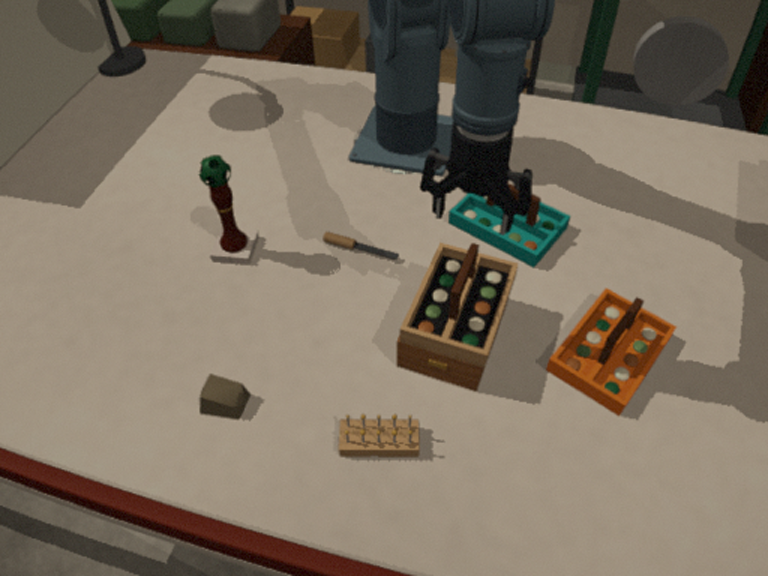

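The picture shows the ball on the stand at (215,168) and the tray back on the box at (458,310). I'll check the tray's y offset against the first picture, where its edges were in line.

Run:
```python
from h import *
P0=np.load("scene0.npy").reshape(-1,3); P1=cloud(grab("scene")).reshape(-1,3)
for P in(P0,P1):
    m=(P[:,0]>.38)&(P[:,0]<.66)&(P[:,1]>.09)&(P[:,1]<.34)
    for a,b in((.103,.113),(.164,.178)):
        q=P[m&(P[:,2]>a)&(P[:,2]<b)]; print(cv2.minAreaRect(q[:,:2].astype(np.float32)))
    q=P[m&(P[:,2]>.01)&(P[:,2]<.068)&(P[:,0]>.55)]; print("box lower",np.percentile(q[:,:2],[1,50,99],axis=0).round(4).tolist())
```

```text
((0.5195233821868896, 0.21220289170742035), (0.13957494497299194, 0.2025758922100067), 83.73104095458984)
((0.5201103687286377, 0.2120717465877533), (0.014808663167059422, 0.1094081699848175), 83.56956481933594)
box lower [[0.5687, 0.1315], [0.6165, 0.2035], [0.624, 0.2753]]
((0.5181301832199097, 0.21569094061851501), (0.1395586133003235, 0.20276762545108795), 83.66658020019531)
((0.519749641418457, 0.21583232283592224), (0.013890382833778858, 0.10864963382482529), 83.63346862792969)
box lower [[0.6082, 0.1316], [0.6167, 0.2028], [0.6239, 0.2699]]
```

The tray is about 4 mm off in y against a limit of 10 mm, and its angle is in line. Everything is at rest, so I'm handing in.

```bash
python3 -c "
from h import *
print(ctrl.sign_off())"
```

```text
the job is handed in; nothing more can be done
None
```

I've handed the job in at about 25 s of the 72 s, with no verdict returned: the stand is upright, the green ball sits in its dish, and the tray is back on the box, about 4 mm off in y (limit 10 mm).

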